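# Zero the pull gauge's drag pointer, then pull it to the check mark and hold

### The arm

A 6-joint arm with a two-finger parallel gripper is mounted at the origin on a cart in front of the work surface, level with it; the furniture and walls round the work are solid. World frame = base frame: x ahead of the robot, y to its left, z up, the work surface at z = 0. Lengths are in m, angles in rad, forces in N, time in s.
With the tool pointing down it reaches from about 0.35 to 0.875 m from the base axis. Payload 4.2 kg.
Tool frame: the origin (TCP) lies at the very end of the fingers, on their centre line; the grasp point (between the pads) lies behind it (r.hold_point_z is the z of the grasp point in the tool frame, in m); z points along the fingers, y is the line along which they close (so a half turn about z gives the same grasp; the last joint's range is limited). The gripper opens to 87 mm and grips with 3 to 60 N. Pads are 19 mm wide; open, the fingers measure 117 mm over their backs; the gripper's body (75 mm by 190 mm) begins 51 mm behind the grasp point.
Start: joints at [-0.857, 0.385, 0.008, 0, -1.194, -0.259], TCP at [0.275, -0.561, 0.223] pointing down, gripper open.
Joint ranges: [-3.14, 3.14], [-1.21, 2.06], [-1.07, 1.41], [-3.16, 2.05], [-2.99, -0.16], [-3.1, 3.1]. Speed limits (rad/s): [2.79, 2.79, 3.14, 3.14, 3.14, 3.14].

### API

Orientations are given as a 3x3 rotation matrix whose columns are the frame's x, y, z axes.
In Python, from workcell import r gives the robot as it stands.
- The arm moves only by the tool carry_out, never from a script. Its argument "rows" is a list that holds one entry, the list of rows, each a list of 4 numbers: the shift along the tool's x, y, z in mm, then the turn about the tool's z in rad. In form: [[[x, y, z, turn], ...]]. A call has 1 to 20 rows; each row shifts and turns the commanded pose from where the row before left it, along the tool's axes as they then stand; what a row does not reach is not made up. A row lasts 1/10 s, in which the tool goes at most 50 mm and 8.59 degrees, less where a joint would pass 70% of its speed; a pose out of reach is approached as far as the arm can. A call is refused whole if a number of a shift passes 50 or a number of a turn 0.15, either way. A call with a gripper value outside its range is refused whole. "grip" is the opening, from 0 (shut) to 1 (fully open), set as the call begins (left out, the last holds). The fingers move at their own pace and stop on an object; the grip force is fixed at half the most. Time passes only in rows, so rows that do not move let the fingers close. It gives the time, the measured TCP pose, the force, the opening and the grip force at its end, in the units of the state.
- r.get_obs(): the state, without advancing time (a new reading comes with each control period).
- r.camera(name): name is "scene" or "top" or "wrist"; returns (picture, depth): 480x640x3 uint8, blue, green, red; 480x640 float32, m along the optical axis (not along the pixel's ray), 0 where there is no reading.
- r.camera_info(name): a dict with "mtx" (3x3 intrinsics, pixels), "rvec" (rotation vector, rad) and "tvec" (3), from world to camera coordinates, as OpenCV has them; the wrist camera has in their place "mount" (4x4, takes a point from camera to tool coordinates, whose origin is the TCP and whose axes are the flange's). Camera axes: x right, y down, z forward; pixel columns grow to the right and rows downward; lengths in m; the calibration is good to about 2 mm. The wrist camera is an equidistant fisheye: a pixel r from the principal point sees the ray r / f radians off the axis. A picture is of the moment at which its call begins: read the wrist's pose just before it. camera_info takes no time and is no camera call.
- r.job_done(): hands the job in; it is judged then, once.
The state is a dict: "t": time; "joint_pos": joint angles; "dq": joint speeds; "joint_torque": joint torques, N m; "eef_pos": TCP position; "tool_rot": TCP orientation; "wrist_force": force on the tool from outside, world axes, zero at the start; "ft_torque": the same for the moment, N m; "finger_gap": finger opening in m; "finger_force": force on a finger pad.
Only numpy, scipy, OpenCV 4.12 (cv2) and the standard library are available. Lean on these libraries where they do the work, as an engineer would, in place of code of your own. Each camera call takes 0.05 s, during which the arm holds its last target. There are 200 camera calls.

### The job

Check the bench pull gauge at its green mark: first press the blue reset plunger down to its stop, so that the red drag pointer springs back to zero, and let the plunger come up again. Then take the yellow handle and draw the sprung rod out until its green ring has just come out of the barrel mouth, without overshooting, so that the drag pointer too ends at the green line of the scale, and finish holding the rod out there by the handle, not letting go. Leave the other things on the bench where they stand.

Things in the scene. Friction and masses are not known exactly. Their poses are not given: they have to be found in the camera images.
- gauge: bench pull gauge, fixed to the bench: grey base 96 x 250 mm, a level aluminium barrel (40 mm diameter, axis 75 mm above the bench) along its own y, a white scale on top (face 100 mm above the bench) and at the +y end a grey block, 109 mm high, that carries the reset plunger. Origin: centre of the base's underside. The rod is pulled out level, in the gauge's own -y direction
- barrel_mouth (a point): centre of the barrel's black mouth (47 mm diameter), where the rod comes out, 124 mm from the gauge's origin along its -y, 75 mm above the bench
- pull_rod (a joint): how far the 12 mm steel rod is pulled out (m), 0 at rest, 0.080 at its end stop. A spring draws it back in: 4 N at the start, 10 N at the mark; pushing the drag pointer adds about 3 N. Thin black rings every 10 mm and one green ring, 4 mm wide, hidden in the barrel at rest; it is just fully out, inner edge flush with the barrel mouth, at 0.050
- pull_handle: yellow spool-shaped handle on the rod's end. Origin: middle of the grip, on the rod's axis, 46 mm outside the barrel mouth at rest, 75 mm above the bench. The grip is 23 mm in diameter and 32 mm long between a 34 mm outer and a 30 mm inner flange; pinch it from above, fingers closing across the rod. Its y axis points along the rod into the barrel
- max_pointer (a joint): reading of the red drag pointer, a 12 x 10 x 10 mm slider on the scale (m): 0 at the zero line, growing in the pull direction; ticks every 5 mm, green line at 0.050. The rod pushes it outward and a brake keeps it at the farthest pull. At the start it stands beyond the green line. With the plunger pressed it springs back to zero, or to where the rod stands
- reset_plunger (a joint): how far the blue reset plunger is pressed (m): about 0.001 at rest, 0.009 at its stop; the pointer is free once it is a few mm down. Pressing takes about 2.5 N at the top and 4 N at the stop; its spring lifts it again
- plunger_top (a point): top centre of the blue mushroom head of the reset plunger, 26 mm in diameter, about 138 mm above the bench at rest, 70 mm from the gauge's origin along its +y
- reagent: brown bottle with black cap, 68 mm diameter, 150 mm high, a bystander behind the gauge; origin under its centre
- wash: white bottle with blue cap, 66 mm diameter, 165 mm high, a bystander behind the gauge; origin under its centre
- rinse: small white bottle with blue cap, 45 mm diameter, 96 mm high, a bystander behind the gauge; origin under its centre
- grey_box: grey lidded parts box, 77 x 76 x 33 mm, a bystander at the left; origin under its centre
- blue_box: blue lidded parts box, 74 x 72 x 33 mm, a bystander at the left; origin under its centre
- pipette: white pipette lying on the bench, 246 mm long, a bystander at the right; origin under its centre
- vial: small brown vial with white cap, 21 mm diameter, 47 mm high, a bystander at the right; origin under its centre
- marker: white marker pen with black cap lying near the bench's front edge, 135 mm long, a bystander; origin under its centre

How it is judged:
By the outcome, as a careful person would: the job done as asked, in the order asked, and still so for the second after the job is handed in, while the arm keeps its last pose, push and grip.
It also fails if it takes over 48 s, if anything falls off the work surface, if the arm or the gripper's body presses on something with over 40 N, if the wrist force passes 120 N, or if a joint passes its speed limit or range.

## Working session

There is one attempt and no reset: what is moved stays moved. The work goes in short steps, Python scripts to look and compute and a tool call to move; the robot and the scene stay as the last step left them, time stands still between calls to the robot, and variables do not carry over. Pictures are saved under pics/ and viewed, at most 10 in all, crops included, and the job is handed in when it is done.

Besides the shell and the picture viewer there is one more tool, called after "Request:" as name(argument=value, ...) on one line, values as JSON. carry_out: Moves the arm, as the interface text tells. Its arguments: {"type":"object","properties":{"rows":{"type":"array","items":{"type":"array","items":{"type":"array","items":{"type":"number"}}}},"grip":{"type":"number"}},"required":["rows"]}

```bash
mkdir -p pics
cat > h.py <<'E'
import numpy as np, cv2
from workcell import r
def cam(name):
    i=r.camera_info(name); R=cv2.Rodrigues(np.array(i["rvec"],float))[0]
    return np.array(i["mtx"]),R,np.array(i["tvec"],float).ravel()
def ray(name,u,v):
    K,R,t=cam(name); d=R.T@np.linalg.solve(K,[u,v,1.]); return -R.T@t,d
def atz(name,u,v,z):
    o,d=ray(name,u,v); return o+d*(z-o[2])/d[2]
def proj(name,p):
    K,R,t=cam(name); q=K@(R@np.array(p)+t); return q[:2]/q[2]
E
python3 - <<'E'
from h import *
o=r.get_obs(); print({k:np.round(v,3) for k,v in o.items()}, r.hold_point_z)
for n in("top","scene"):
    p,d=r.camera(n); cv2.imwrite(f"pics/{n}0.png",p); np.save(f"{n}_d.npy",d)
    K,R,t=cam(n); print(n,K.round(1).tolist(),(-R.T@t).round(3),R.round(2).tolist())
E
```

```text
{'t': np.float64(0.0), 'joint_pos': array([-8.570e-01,  3.860e-01,  7.000e-03, -1.000e-03, -1.194e+00,
       -2.590e-01]), 'dq': array([-0.001,  0.   ,  0.001,  0.001, -0.   , -0.001]), 'joint_torque': array([ 1.0000e-03, -3.9066e+01,  1.8741e+01,  4.2200e+00,  1.1000e-02,
       -0.0000e+00]), 'eef_pos': array([ 0.274, -0.561,  0.221]), 'tool_rot': array([[-0.898, -0.439, -0.001],
       [-0.439,  0.898,  0.002],
       [ 0.   ,  0.002, -1.   ]]), 'wrist_force': array([ 1.191,  0.099, -0.34 ]), 'ft_torque': array([ 0.036, -0.037, -0.033]), 'finger_force': np.float64(0.0), 'finger_gap': np.float64(0.087)} -0.0187
top [[568.2, 0.0, 309.6], [0.0, 568.2, 238.3], [0.0, 0.0, 1.0]] [ 0.355 -0.053  1.671] [[-0.01, -1.0, -0.01], [-0.99, 0.01, -0.13], [0.13, 0.01, -0.99]]
scene [[624.0, 0.0, 328.0], [0.0, 624.0, 228.7], [0.0, 0.0, 1.0]] [0.119 0.747 1.159] [[-0.87, -0.48, 0.0], [-0.36, 0.65, -0.66], [0.32, -0.58, -0.75]]
```

View pics/top0.png

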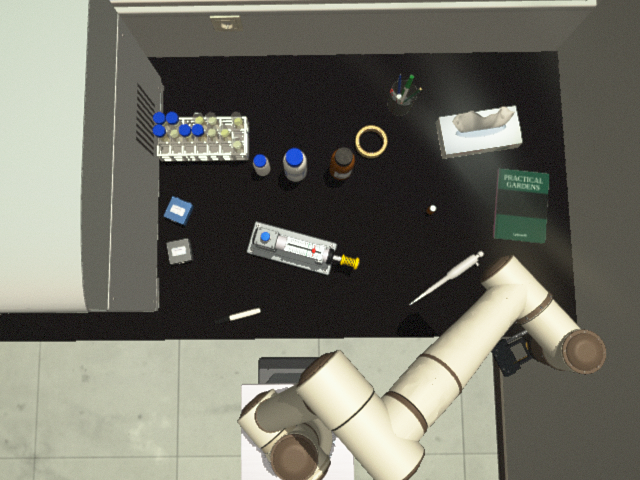

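View pics/scene0.png

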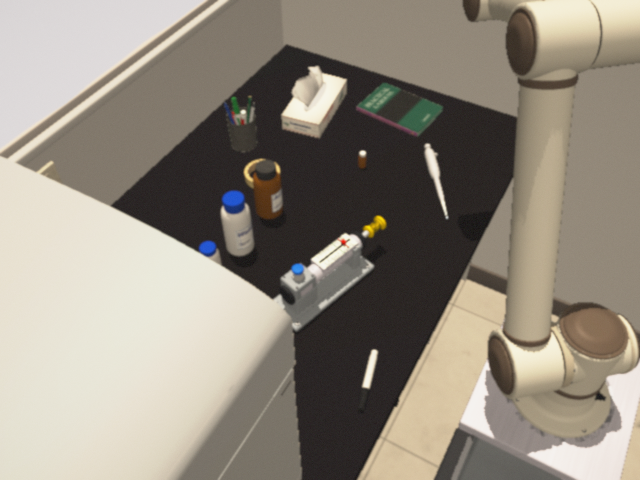

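The top view shows the gauge with the blue plunger at about (265,238), the red pointer at (314,251) and the yellow handle at (349,262). I'll take centroids and an enlarged crop.

Run:
```python
from h import *
p=cv2.imread("pics/top0.png"); 
c=cv2.resize(p[210:285,235:375],None,fx=5.7,fy=5.7,interpolation=cv2.INTER_CUBIC); cv2.imwrite("pics/top0c.png",c)
hsv=cv2.cvtColor(p,cv2.COLOR_BGR2HSV)
def cen(lo,hi,box):
    m=cv2.inRange(hsv,lo,hi); k=np.zeros_like(m); x0,y0,x1,y1=box;k[y0:y1,x0:x1]=m[y0:y1,x0:x1]
    ys,xs=np.nonzero(k); return xs.mean(),ys.mean(),len(xs),xs.min(),xs.max(),ys.min(),ys.max()
b=cen((95,120,80),(130,255,255),(245,220,290,260)); y=cen((18,120,100),(35,255,255),(330,245,370,280)); rd=cen((0,120,100),(8,255,255),(290,235,335,270))
print(b,y,rd)
B=atz("top",*b[:2],.136);Y=atz("top",*y[:2],.080);Rr=atz("top",*rd[:2],.108)
print(B,Y,Rr); d=Y-B; print(np.linalg.norm(d[:2]),np.arctan2(d[1],d[0]))
for n,u,v in (("scene",298,269),):print(atz(n,u,v,.137))
```

```text
(np.float64(264.87692307692305), np.float64(236.12307692307692), 65, np.int64(261), np.int64(269), np.int64(232), np.int64(240)) (np.float64(349.56129032258065), np.float64(261.0774193548387), 155, np.int64(340), np.int64(359), np.int64(254), np.int64(268)) (np.float64(313.3333333333333), np.float64(250.33333333333334), 15, np.int64(312), np.int64(315), np.int64(248), np.int64(252))
[0.56035244 0.0806345  0.136     ] [ 0.49436207 -0.15231665  0.08      ] [ 0.52285876 -0.05101779  0.108     ]
0.24211767567318498 -1.8468438581896032
[0.55693221 0.08058372 0.137     ]
```

View pics/top0c.png

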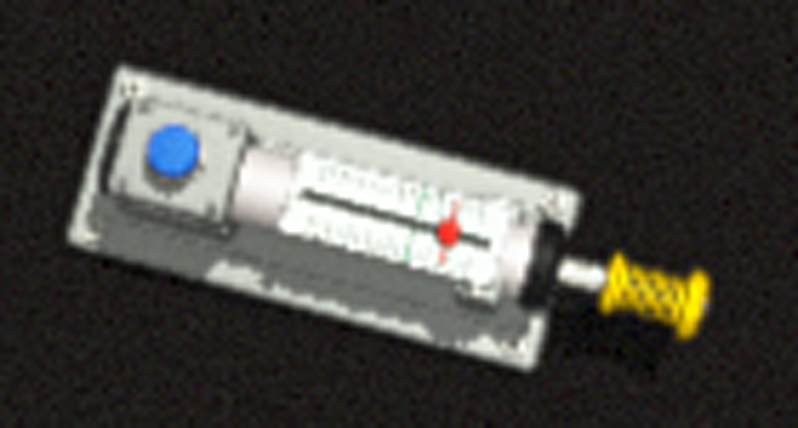

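The crop confirms the gauge lies along the plunger-to-handle line at about -105.8°, and the pointer stands beyond the green line. Next I align the tool (x = pull direction), shut the fingers and go above the plunger.

Request:
carry_out(rows=[[[0,0,0,-0.14],[0,0,0,-0.14],[0,0,0,-0.14],[0,0,0,-0.14],[0,0,0,-0.14],[0,0,0,-0.14],[-25,-3,0,0],[-40,-6,0,0],[-45,-6,0,0],[-45,-6,0,0],[-45,-6,0,0],[-45,-6,0,0],[-45,-6,0,0],[-45,-6,0,0],[-45,-7,0,0],[-45,-7,0,0],[-45,-7,0,0],[-45,-7,0,0],[-45,-7,0,0],[-35,-5,0,0]]], grip=0)

```text
t: 2.1
eef_pos: [0.519, -0.0098, 0.2223]
tool_rot: [[-0.271, -0.963, -0.0], [-0.963, 0.271, 0.0], [0.0, 0.0, -1.0]]
wrist_force: [0.3, -1.6, 0.2]
finger_gap: 0.0005
finger_force: 0.0
```

Request:
carry_out(rows=[[[-35,-5,0,0],[-25,-4,0,0],[-15,-3,0,0],[0,0,-12,0],[0,0,12,0],[0,0,20,0],[0,0,15,0],[0,0,10,0],[0,0,0,0],[0,0,0,0]]])

```text
t: 3.1
eef_pos: [0.5507, 0.0562, 0.1781]
tool_rot: [[-0.273, -0.962, 0.001], [-0.962, 0.273, -0.0], [-0.0, -0.001, -1.0]]
wrist_force: [0.7, -0.2, 0.4]
finger_gap: 0.0005
finger_force: 0.0
```

Run:
```python
from h import *
o=r.get_obs(); print({k:np.round(o[k],4).tolist() for k in("t","eef_pos","tool_rot","wrist_force","finger_gap","joint_pos")})
p,d=r.camera("wrist"); cv2.imwrite("pics/w1.png",p); i=r.camera_info("wrist"); print(i)
```

```text
{'t': 3.1, 'eef_pos': [0.5507, 0.0562, 0.1781], 'tool_rot': [[-0.273, -0.962, 0.0007], [-0.962, 0.273, -0.0001], [-0.0001, -0.0007, -1.0]], 'wrist_force': [0.7388, -0.1695, 0.3916], 'finger_gap': 0.0005, 'joint_pos': [0.3948, 0.3006, -0.2362, 0.0005, -1.0334, -0.6716]}
{'mtx': array([[371.64829954,   0.        , 321.30445082],
       [  0.        , 371.64829954, 241.93497621],
       [  0.        ,   0.        ,   1.        ]]), 'mount': array([[ 7.33258907e-04, -9.61330703e-01, -2.75395610e-01,
         7.46320213e-02],
       [ 9.99998783e-01,  3.25614036e-04,  1.52593298e-03,
         4.58487156e-04],
       [-1.37725355e-03, -2.75396394e-01,  9.61329771e-01,
        -1.62497703e-01],
       [ 0.00000000e+00,  0.00000000e+00,  0.00000000e+00,
         1.00000000e+00]])}
```

View pics/w1.png

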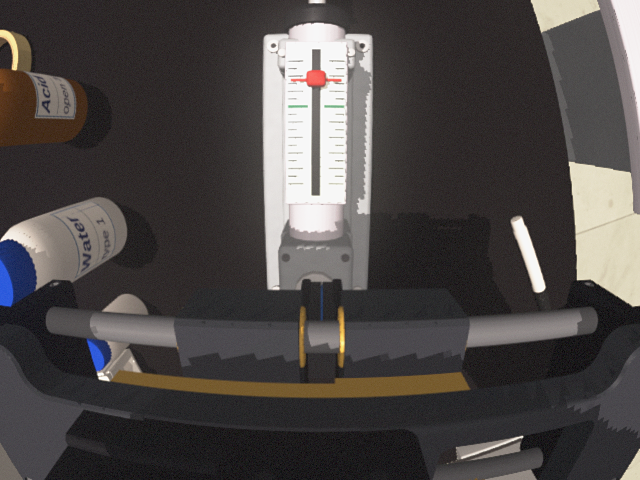

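The wrist view shows the scale slot vertical at column ~316, from (316,50) to (316,193), the pointer at (316,78), green marks at row ~106, and the plunger hidden behind the fingers at ~(322,290). I'll compute the gauge axis from the slot.

```bash
cat >> h.py <<'E'
def watz(u,v,z,o=None):
    i=r.camera_info("wrist"); K=i["mtx"]; M=np.array(i["mount"]); o=o or r.get_obs()
    a=np.array([(u-K[0,2])/K[0,0],(v-K[1,2])/K[1,1]]); th=np.linalg.norm(a)
    d=np.r_[np.sin(th)*a/th,np.cos(th)]; R=np.array(o["tool_rot"])
    d=R@M[:3,:3]@d; c=np.array(o["eef_pos"])+R@M[:3,3]
    return c+d*(z-c[2])/d[2]
E
python3 - <<'E'
from h import *
o=r.get_obs(); R=np.array(o["tool_rot"]); e=np.array(o["eef_pos"])
for n,u,v,z in(("slot far",316.5,50,.1),("slot near",316,194,.1),("green",316,106,.1),("blk L",281,235,.109),("blk R",352,235,.109),("mouth",317,4,.075)):
    P=watz(u,v,z); print(n,P.round(4),"tool mm",(R.T@(P-e)*1000).round(1))
for n,P in(("topcam",(.5604,.0806,.136)),("scene",(.5569,.0806,.137)),("handle",(.4944,-.1523,.08))): print(n,(R.T@(np.array(P)-e)*1000).round(1))
E
```

```text
slot far [ 0.5171 -0.072   0.1   ] tool mm [132.9  -2.3  78.4]
slot near [0.5432 0.019  0.1   ] tool mm [38.2 -2.7 78.4]
green [ 0.5275 -0.0362  0.1   ] tool mm [95.6 -2.6 78.4]
blk L [0.5719 0.0372 0.109 ] tool mm [ 12.8 -25.3  69.5]
blk R [0.5277 0.0497 0.109 ] tool mm [12.9 20.7 69.4]
mouth [ 0.5056 -0.1126  0.075 ] tool mm [175.1  -2.3 103.3]
topcam [-25.8  -2.4  42.5]
scene [-24.8   0.9  41.5]
handle [216.3  -2.4  98.3]
```

Request:
carry_out(rows=[[[-12,-1.2,0,0],[-12,-1.2,0,0],[0,0,15,0],[0,0,15,0],[0,0,6,0],[0,0,2,0],[0,0,2,0],[0,0,2,0],[0,0,2,0],[0,0,1,0],[0,0,0,0],[0,0,0,0]]])

```text
t: 4.35
eef_pos: [0.5599, 0.0796, 0.1331]
tool_rot: [[-0.272, -0.962, 0.002], [-0.962, 0.272, 0.001], [-0.001, -0.001, -1.0]]
wrist_force: [-1.1, 2.3, 3.0]
finger_gap: 0.0006
finger_force: 1.7
```

Request:
carry_out(rows=[[[0,0,1,0],[0,0,1,0],[0,0,1,0],[0,0,0.5,0],[0,0,0,0],[0,0,0,0]]])

```text
t: 4.95
eef_pos: [0.5599, 0.0795, 0.1297]
tool_rot: [[-0.272, -0.962, 0.002], [-0.962, 0.272, 0.0], [-0.001, -0.001, -1.0]]
wrist_force: [0.0, 3.6, 5.8]
finger_gap: 0.0007
finger_force: 3.0
```

Request:
carry_out(rows=[[[0,0,0.7,0],[0,0,0.6,0],[0,0,0,0],[0,0,0,0]]])

```text
t: 5.35
eef_pos: [0.56, 0.0795, 0.1296]
tool_rot: [[-0.272, -0.962, 0.002], [-0.962, 0.272, 0.0], [-0.001, -0.002, -1.0]]
wrist_force: [-3.9, 3.8, 12.1]
finger_gap: 0.0005
finger_force: 5.7
```

Request:
carry_out(rows=[[[0,0,-4,0],[0,0,-10,0],[0,0,-20,0],[20,0,-25,0],[35,0,-20,0],[15,0,0,0],[0,0,0,0],[0,0,0,0]]], grip=0)

```text
t: 6.15
eef_pos: [0.5393, 0.0114, 0.2055]
tool_rot: [[-0.274, -0.962, -0.003], [-0.962, 0.274, -0.001], [0.001, 0.003, -1.0]]
wrist_force: [-0.3, 0.4, -0.5]
finger_gap: 0.0005
finger_force: 0.0
```

Run:
```python
from h import *
o=r.get_obs(); R=np.array(o["tool_rot"]); e=np.array(o["eef_pos"]); print(e)
p,d=r.camera("wrist"); cv2.imwrite("pics/w2.png",p)
```

```text
[0.53929466 0.01135289 0.20545778]
```

View pics/w2.png

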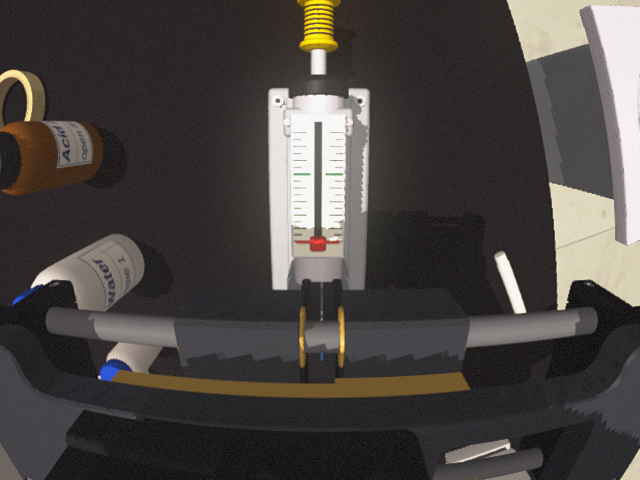

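The pointer has sprung back to the zero end (318,243). The handle's inner flange is at (319,45) and its outer end near (319,0).

Run:
```python
from h import *
o=r.get_obs(); R=np.array(o["tool_rot"]); e=np.array(o["eef_pos"])
for n,u,v,z in(("inner flange top",319,45,.09),("grip",319,22,.0865),("outer",318.5,0,.092),("green",318,174,.1),("zero",318,243,.1)):
    P=watz(u,v,z); print(n,P.round(4),"tool mm",(R.T@(P-e)*1000).round(1))
print((R.T@(np.array((.4944,-.1510,.056))-e)*1000).round(1))
```

```text
inner flange top [ 0.5003 -0.1289  0.09  ] tool mm [145.9  -0.9 115.6]
grip [ 0.495  -0.1479  0.0865] tool mm [165.7  -1.  119.1]
outer [ 0.4908 -0.1641  0.092 ] tool mm [182.4  -1.3 113.7]
green [ 0.5275 -0.0356  0.1   ] tool mm [ 48.8  -1.5 105.5]
zero [0.5416 0.0142 0.1   ] tool mm [ -2.9  -1.6 105.4]
[168.8  -1.3 149.7]
```

Request:
carry_out(rows=[[[25,0,0,0],[35,-0.5,0,0],[35,-0.5,0,0],[35,-0.2,0,0],[25,0,0,0],[12,0,0,0],[0,0,20,0],[0,0,30,0],[0,0,30,0],[0,0,30,0],[0,0,20,0],[0,0,12,0],[0,0,7,0],[0,0,0,0],[0,0,0,0]]], grip=1)

```text
t: 7.7
eef_pos: [0.4967, -0.149, 0.0584]
tool_rot: [[-0.272, -0.962, 0.001], [-0.962, 0.272, -0.0], [-0.0, -0.001, -1.0]]
wrist_force: [-0.3, -1.3, -0.1]
finger_gap: 0.087
finger_force: 0.0
```

Request:
carry_out(rows=[[[0,0,0,0],[0,0,0,0],[0,0,0,0],[0,0,0,0],[0,0,0,0],[0,0,0,0],[0,0,0,0],[0,0,0,0]]], grip=0)

```text
t: 8.5
eef_pos: [0.4959, -0.1492, 0.0577]
tool_rot: [[-0.273, -0.962, -0.0], [-0.962, 0.273, 0.0], [-0.0, 0.0, -1.0]]
wrist_force: [-0.6, -0.4, -0.1]
finger_gap: 0.031
finger_force: 0.0
```

Run:
```python
from h import *
o=r.get_obs(); print({k:np.round(o[k],4).tolist() for k in("t","eef_pos","tool_rot","wrist_force","finger_gap")})
p,d=r.camera("wrist"); p2,d2=r.camera("scene")
c=cv2.resize(p2[205:285,300:407],None,fx=5,fy=5,interpolation=cv2.INTER_CUBIC)
w=p[:400,120:520]; q=np.zeros((400,935,3),np.uint8); q[:,:400]=w; q[:,400:]=c
cv2.imwrite("pics/w3.png",cv2.resize(q,(800,342)))
```

```text
{'t': 8.5, 'eef_pos': [0.4959, -0.1492, 0.0577], 'tool_rot': [[-0.2725, -0.9621, -0.0], [-0.9621, 0.2725, 0.0], [-0.0, 0.0, -1.0]], 'wrist_force': [-0.6384, -0.3678, -0.052], 'finger_gap': 0.031}
```

View pics/w3.png

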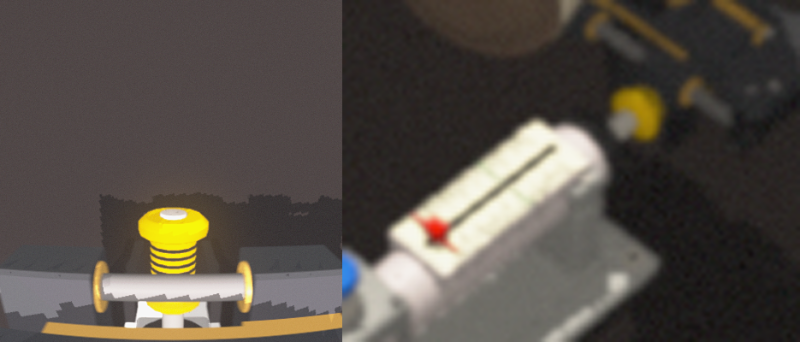

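Handle sits between the fingers, which are still closing (gap 31 mm); I continue closing.

Request:
carry_out(rows=[[[0,0,0,0],[0,0,0,0],[0,0,0,0],[0,0,0,0],[0,0,0,0]]], grip=0)

```text
t: 9.1
eef_pos: [0.4957, -0.1491, 0.0577]
tool_rot: [[-0.273, -0.962, -0.0], [-0.962, 0.273, 0.0], [0.0, 0.0, -1.0]]
wrist_force: [-1.8, 0.4, 0.6]
finger_gap: 0.0223
finger_force: 30.0
```

Run:
```python
from h import *
o=r.get_obs(); print({k:np.round(o[k],5).tolist() for k in("t","eef_pos","wrist_force","finger_gap")})
p,d=r.camera("wrist"); cv2.imwrite("pics/w4.png",p); p,d=r.camera("scene"); cv2.imwrite("pics/s4.png",p); p,d=r.camera("top"); cv2.imwrite("pics/t4.png",p)
```

```text
{'t': 9.1, 'eef_pos': [0.49567, -0.14912, 0.0577], 'wrist_force': [-1.78889, 0.41758, 0.62282], 'finger_gap': 0.02231}
```

Request:
carry_out(rows=[[[2,0,0,0],[3,0,0,0],[3,0,0,0],[3,0,0,0],[3,0,0,0],[3,0,0,0],[3,0,0,0],[3,0,0,0],[3,0,0,0],[3,0,0,0],[3,0,0,0],[3,0,0,0],[3,0,0,0],[2,0,0,0],[2,0,0,0],[1,0,0,0],[0,0,0,0],[0,0,0,0],[0,0,0,0]]])

```text
t: 11.15
eef_pos: [0.4843, -0.1887, 0.0577]
tool_rot: [[-0.273, -0.962, 0.0], [-0.962, 0.273, 0.002], [-0.002, 0.0, -1.0]]
wrist_force: [-1.8, 10.3, 2.7]
finger_gap: 0.022
finger_force: 30.0
```

Run:
```python
from h import *
o=r.get_obs(); print({k:np.round(o[k],5).tolist() for k in("t","eef_pos","tool_rot","wrist_force","finger_gap")})
print(((np.array(o["eef_pos"])-[.49567,-.14912,.0577])@np.array(o["tool_rot"])*1000).round(2))
p,d=r.camera("wrist"); cv2.imwrite("pics/w5.png",p); s,d=r.camera("scene"); cv2.imwrite("pics/s5.png",s)
a=cv2.imread("pics/w4.png")[200:400,220:420]; b=p[200:400,220:420]
q=np.zeros((500,800,3),np.uint8); q[:200,:200]=a; q[200:400,:200]=b
c=cv2.resize(s[205:285,300:400],(600,480),interpolation=cv2.INTER_CUBIC); q[:480,200:]=c
cv2.imwrite("pics/v5.png",q)
```

```text
{'t': 11.15, 'eef_pos': [0.48425, -0.18869, 0.05769], 'tool_rot': [[-0.27284, -0.96206, 0.0003], [-0.96206, 0.27284, 0.00231], [-0.00231, 0.00035, -1.0]], 'wrist_force': [-1.83768, 10.28163, 2.66905], 'finger_gap': 0.02202}
[41.18  0.19 -0.09]
```

View pics/v5.png

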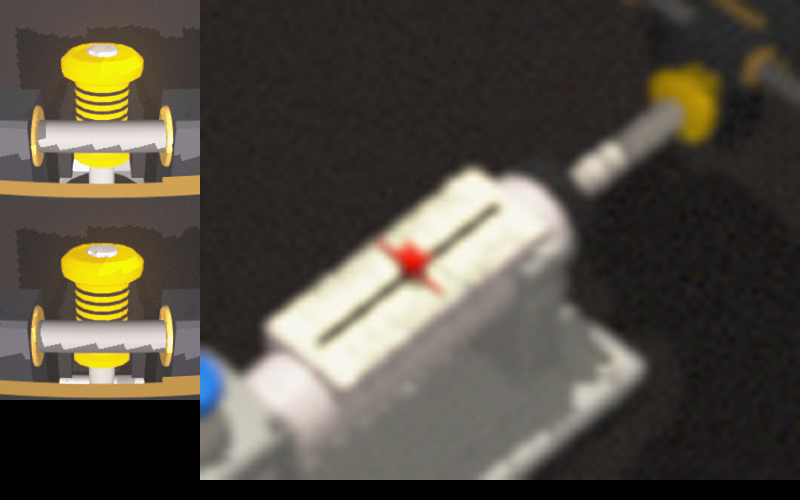

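The rod is drawn out about 41 mm, the handle shows no visible slip against the fingers (left crops), and the pointer follows. Next I go close to the mark.

Request:
carry_out(rows=[[[2,0,0,0],[2,0,0,0],[2,0,0,0],[1,0,0,0],[0.5,0,0,0],[0,0,0,0],[0,0,0,0],[0,0,0,0]]])

```text
t: 12.05
eef_pos: [0.4823, -0.1957, 0.0577]
tool_rot: [[-0.273, -0.962, 0.0], [-0.962, 0.273, 0.003], [-0.003, 0.0, -1.0]]
wrist_force: [-1.6, 12.2, 3.6]
finger_gap: 0.022
finger_force: 30.0
```

```bash
cat > m.py <<'E'
from h import *
import sys
o=r.get_obs(); print(o["t"],np.round(o["wrist_force"],2),((np.array(o["eef_pos"])-[.49567,-.14912,.0577])@np.array(o["tool_rot"])*1000).round(2))
p,d=r.camera("wrist"); cv2.imwrite("pics/w%s.png"%sys.argv[1],p); s,d2=r.camera("scene"); cv2.imwrite("pics/s%s.png"%sys.argv[1],s)
g=lambda x:cv2.cvtColor(x,cv2.COLOR_BGR2GRAY)
a=g(cv2.imread("pics/w4.png")); 
for n,(y0,y1,x0,x1) in dict(outer=(238,310,275,370),finger=(300,370,245,268)).items():
    T=a[y0:y1,x0:x1]; Rm=cv2.matchTemplate(g(p)[y0-8:y1+8,x0-8:x1+8],T,cv2.TM_CCOEFF_NORMED); _,v,_,l=cv2.minMaxLoc(Rm)
    c=Rm[l[1]-1:l[1]+2,l[0]]; print(n,v,l[0]-8,l[1]-8+(c[0]-c[2])/(2*(c[0]-2*c[1]+c[2])))
hsv=cv2.cvtColor(s,cv2.COLOR_BGR2HSV)[205:285,300:400]
m=cv2.inRange(hsv,(0,120,100),(8,255,255))|cv2.inRange(hsv,(172,120,100),(180,255,255)); ys,xs=np.nonzero(m); print("red",xs.mean()+300,ys.mean()+205,len(xs), atz("scene",xs.mean()+300,ys.mean()+205,.107))
E
python3 m.py 6
```

```text
12.05 [-1.56 12.16  3.6 ] [48.43  0.19 -0.14]
outer 0.9840611815452576 0 0.4699776
finger 0.9159268736839294 0 -0.95164424
red 337.15384615384613 246.34615384615384 26 [ 0.52686419 -0.03491626  0.107     ]
```

Request:
carry_out(rows=[[[0.7,0,0,0],[0.5,0,0,0],[0.4,0,0,0],[0,0,0,0],[0,0,0,0],[0,0,0,0]]])

```text
t: 12.75
eef_pos: [0.4819, -0.1971, 0.0577]
tool_rot: [[-0.273, -0.962, 0.0], [-0.962, 0.273, 0.003], [-0.003, 0.0, -1.0]]
wrist_force: [-0.8, 12.8, 3.6]
finger_gap: 0.0221
finger_force: 30.0
```

```bash
python3 m.py 7
python3 - <<'E'
from h import *
s=[r.camera("scene")[0].astype(float) for _ in range(4)]; s=np.mean(s,0).astype(np.uint8); t=np.mean([r.camera("top")[0].astype(float) for _ in range(4)],0).astype(np.uint8)
c=cv2.resize(s[212:262,325:391],(528,400),interpolation=cv2.INTER_CUBIC); d=cv2.resize(t[230:280,300:366],(264,200),interpolation=cv2.INTER_CUBIC)
q=np.zeros((400,792,3),np.uint8); q[:,:528]=c; q[:200,528:]=d; cv2.imwrite("pics/v7.png",q)
E
```

```text
12.75 [-0.84 12.79  3.62] [49.91  0.2  -0.12]
outer 0.984448254108429 0 0.48584008
finger 0.9433063864707947 0 -0.25089303
red 337.3478260869565 245.73913043478262 23 [ 0.52732077 -0.03665545  0.107     ]
```

View pics/v7.png

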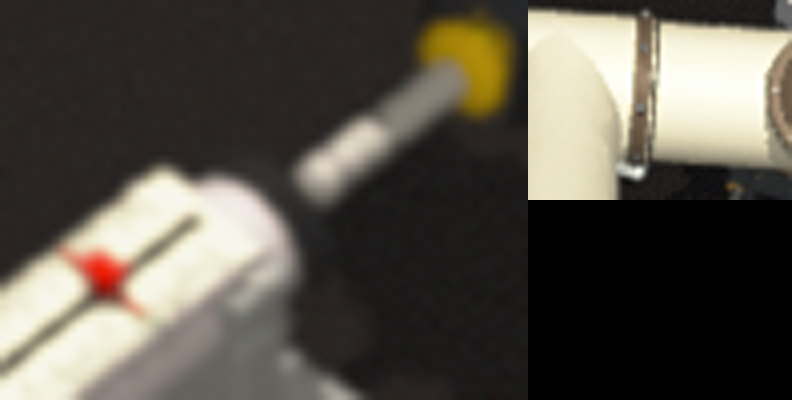

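Run:
```python
from h import *
P=[]
for n in("s4","s5","s6","s7"):
    s=cv2.imread(f"pics/{n}.png").astype(float)[205:285,300:400]
    w=np.clip(s[...,2]-1.0*np.maximum(s[...,0],s[...,1])-40,0,None); w[:, 65:]=0
    ys,xs=np.mgrid[205:285,300:400]; u,v=(w*xs).sum()/w.sum(),(w*ys).sum()/w.sum()
    P.append(atz("scene",u,v,.107)); print(n,u,v,((P[-1]-P[0])[:2]@[-.2728,-.962]*1000).round(2))
```

```text
s4 321.44361785434614 258.11354737666403 0.0
s5 334.7741127348643 247.8258872651357 41.04
s6 337.03599683544303 245.95332278481013 48.39
s7 337.3856557377049 245.5512295081967 49.76
```

The camera-measured pointer travel (49.8 mm) and the TCP travel (49.9 mm) agree. A last small nudge should bring the ring fully out.

Request:
carry_out(rows=[[[0.3,0,0,0],[0,0,0,0],[0,0,0,0],[0,0,0,0],[0,0,0,0],[0,0,0,0],[0,0,0,0],[0,0,0,0]]])

```text
t: 14.05
eef_pos: [0.4818, -0.1973, 0.0577]
tool_rot: [[-0.273, -0.962, 0.0], [-0.962, 0.273, 0.003], [-0.003, 0.0, -1.0]]
wrist_force: [-1.0, 12.3, 3.6]
finger_gap: 0.0221
finger_force: 30.0
```

```bash
python3 m.py 8
```

```text
14.05 [-1.04 12.33  3.6 ] [50.18  0.23 -0.13]
outer 0.9831783771514893 0 0.4923304
finger 0.9505926966667175 0 -0.2347477
red 337.4166666666667 245.66666666666666 24 [ 0.52728749 -0.03691214  0.107     ]
```

```bash
python3 -c "
from workcell import r; print(r.job_done())"
```

```text
the job is handed in; nothing more can be done
None
```

The job is handed in: I pressed the plunger to its stop, let it come up, and saw the red pointer back at zero. The arm now holds the rod by the handle at about 50 mm by tool travel, and the pointer was within about 0.5 mm of the green mark at the last camera check. The green ring itself was hidden from the cameras, so I didn't see it.

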